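# Release the parts box lid with the T-handle socket key

## Robot

A 7-joint arm with a two-finger parallel gripper is mounted at the origin on the work surface. World frame = base frame: x ahead of the robot, y to its left, z up, the work surface at z = 0. Lengths are in m, angles in rad, forces in N, time in s.
With the tool pointing down it reaches from about 0.4 to 0.875 m from the base axis. Payload 6.5 kg.
Tool frame: the origin (TCP) lies on the centre line of the jaws, within the pads' length; the fingertips stand 25 mm ahead of it and the grasp point (between the pads) lies 6 mm ahead of it (manip.finger_overhang is the x of the fingertips in the tool frame, in m); x points along the fingers, y is the direction in which the jaws open and shut, and the axes are right-handed (so a half turn about x gives the same grasp; the last joint's range is limited). The gripper opens to 88 mm and grips with 3 to 60 N. Pads are 18 mm wide; open, the fingers measure 123 mm over their backs; the gripper's body (75 mm by 187 mm) begins 45 mm behind the grasp point.
Start: joints at [-1.188, 0.536, -0.004, 1.538, 0.003, 1.067, -0.071], TCP at [0.282, 0.586, 0.264] pointing down, gripper open.
Joint ranges: [-2.7, 2.7], [-0.37, 2.16], [-1.27, 1.26], [0.24, 2.4], [-1.31, 4.45], [0.19, 1.91], [-2.76, 2.76]. Speed limits (rad/s): [2.39, 2.39, 3.14, 3.14, 3.14, 3.14, 3.14].

## Interface

Orientations are given as a rotation vector (axis times angle).
In Python, from rig import get_state, viewer, manip gives the robot as it stands.
- The arm moves only by the tool arm_command, never from a script. Its argument "plan" is text: rows parted by semicolons, each of 7 numbers parted by spaces: the shift along the tool's x, y, z in cm, then the turn, a rotation vector about the tool's x, y, z in rad, then the opening, from -1 (shut) to 1 (fully open). In form: tx ty tz wx wy wz jaw; .... A call has 1 to 10 rows; each row is the pose to reach, as a shift and turn from the pose commanded when the call began, along the tool's axes at that moment; what a row does not reach only later rows make up. A row lasts 1/8 s, in which the tool goes at most 62.5 mm and 10.7 degrees, less where a joint would pass 70% of its speed; a pose out of reach is approached as far as the arm can. A call with a gripper value outside its range is refused whole. The fingers move at their own pace and stop on an object; "force" is the grip in N (left out, the last holds). Time passes only in rows, so rows that repeat a pose let the fingers close. It gives the time, the measured TCP pose, the force and the opening at its end, in the units of the state.
- get_state(): the state, without advancing time (a new reading comes with each control period).
- viewer.capture(name): name is "side" or "top" or "wrist"; returns the picture (400x640x3 uint8, red, green, blue); there is no depth.
- viewer.camera_model(name): a dict with "fovy" (degrees; the focal length in pixels is half the picture's height over the tangent of half this angle, whatever the lens; pixels are square), "cx", "cy" (the principal point, pixels), "k1" (the pictures are not rectified: a ray, as slopes to the right and down, at radius r is drawn at 1 + k1 r^2 times it, then the intrinsics apply), "rvec" (rotation vector, rad) and "tvec" (3), from world to camera coordinates, as OpenCV has them. Camera axes: x right, y down, z forward; pixel columns grow to the right and rows downward; lengths in m; the calibration is good to about 2 mm. A picture is of the moment at which its call begins: read the wrist's pose just before it. camera_model takes no time and is no camera call; for the wrist camera it gives the pose at the moment of the call.
- manip.finish_job(): hands the job in, once; it reports no verdict.
Trained networks look in the newest picture that a camera, given by its name, has taken for a name from the list of things; names that differ only in an ending like _2 or _b are one class to them, and where a whole thing is asked for, a point or a joint stands for the part that bears it (a point fixed in the world has none). Each returns a list of dicts, best first, with "confidence" (0 to 1); they miss things now and then, are a little off and sometimes report something else, mostly with a low value. They report only what shows in the picture. A call takes as long as a camera call.
- viewer.look_for(label, camera): "point" ([x, y, z] in m, in world coordinates, good to about 4 mm: the middle of the surface that is visible of it).
- viewer.spot_point(label, camera): "point" ([x, y, z] in m, in world coordinates, good to about 4 mm: a listed point, or the origin of a listed thing).
The state is a dict: "time": time; "q": joint angles; "joint_vel": joint speeds; "effort": joint torques, N m; "ee_pos": TCP position; "orientation": TCP orientation; "ft_force": force on the tool from outside, world axes, zero at the start; "wrist_torque": the same for the moment, N m; "finger_gap": opening from 0.0 (shut) to 1.0 (fully open).
Only numpy, scipy, OpenCV 4.12 (cv2) and the standard library are available. Lean on these libraries where they do the work, as an engineer would, in place of code of your own. Each camera call takes 0.05 s, during which the arm holds its last target.

## Task

The parts box is locked: take the T-handled key with the flat-sided black crossbar out of the stand, fit its slotted socket down the steel guard collar onto the lock's flat spigot, and turn it anticlockwise (seen from above) until it comes up against its stop and the lid is fully released. Then draw the key out and put it back upright in the hole of the stand that it came from, leaving the lid released and everything else where it is.

Things in the scene. Friction and masses are not known exactly. Their poses are not given: they have to be found in the camera images.
- lock_mouth (a point): Centre of the top rim of the steel guard collar on the lid of the grey parts box (box 200 x 220 x 90 mm; z up, x from the lock towards the lid's hinge, which runs along the far edge, 130 mm away). The collar stands 24 mm above the lid, outside diameter 50 mm, inside diameter 34 mm. Once released, the lid and collar tilt up a little.
- lock_floor (a point): Lid surface at the foot of the spigot, 24 mm below lock_mouth. The brass spigot is a flat blade 16 x 6 mm, 10 mm high, with a domed round 6 mm nose on top to 14.5 mm. Its angle differs every time and is NOT reported (these axes are the lid's): see or feel it. It turns about z against some 0.12 N m of friction and stays put; its stop lies 1.8 to 3.2 rad anticlockwise of its start.
- lid (a joint): Opening angle of the lid, rad: 0 to 0.02 at the start (held down, its lock partly slack), about 0.045 fully released. The spigot drives it: it rises steadily as the spigot is turned anticlockwise, by up to 6 mm at the collar when the spigot is at its stop. The collar then lifts the key, so let the hand rise with it. Pulling cannot open the lid; it stays up by itself.
- key_handle (a point): Centre of the crossbar of the loose T-handled key (about 220 g). The crossbar is flat-sided black nylon: 80 mm along x, 14 mm wide along y, 24 mm high along z. Below its centre a round 12 mm shaft runs down to a steel stop disc, 50 mm in diameter and 5 mm thick, whose underside is 73 mm below this point.
- key_disc (a point): Centre of the underside of the key's stop disc, 73 mm below key_handle. If the socket's slot does not match the blade, the key rests with the disc about 8 mm above the collar's rim; if it matches, it drops until the disc sits on the rim. Either half turn fits, within about 0.25 rad either way, which is also its free play.
- key_tip (a point): Lower end of the key, 22 mm below key_disc: a rectangular steel tube 24.5 x 15 mm outside, with a slot-shaped socket open downwards, 19.5 mm long (key's x, along the crossbar), 10 mm wide (y) and 18 mm deep.
- driver_handle (a point): Centre of the handle of the other T-handled tool in the stand, not to be used: a thin round steel bar 90 mm long and 12 mm thick, on a plain round 10 mm shaft.
- stand_a (a point): Mouth of one of the two holes (34 mm wide, 40 mm deep) in the fixed aluminium stand, 60 x 200 x 40 mm; the key or the other tool stands in it, its disc resting on the stand's top, the tube end hanging in the hole. The point is the hole's centre at the stand's top face.
- stand_b (a point): Mouth of the other hole, 130 mm from stand_a, the same size. Which tool is in which hole differs every time.
- basket: Blue aluminium sea strainer basket, 96 mm wide, 110 mm high with a bail to 133 mm; origin under its centre. Leave alone.
- plunger: Brass solenoid plunger standing on end, 22 mm wide, 62 mm high; origin under its centre. Leave alone.
- roller0: Black nylon roller standing on end, 42 mm wide, 48 mm high; origin under its centre. Leave alone.
- roller1: A second such roller. Leave alone.
- bearing: Steel bearing ring lying flat, 62 mm wide, 18 mm high; origin under its centre. Leave alone.
- grease: White jar with grey cap, 68 mm wide, 85 mm high; origin under its centre. Leave alone.

How it is judged:
On the way:
1. the key, in the lock, has released the lid (value of joint lid above 0.041 rad and distance between key_disc and lock_mouth below 0.015 m), for 0.2 s.
At the end, for the whole second after the job is handed in: The lid is still released (open by more than 0.041 rad); the key stands upright (within 0.12 rad) and at rest in the free hole of the stand, the centre of its disc within 10 mm of the hole's mouth (value of joint lid above 0.041 rad and (distance between key_disc and stand_a below 0.01 m or distance between key_disc and stand_b below 0.01 m) and angle between key_disc's own z axis and vertical below 0.12 rad and linear speed of key below 0.02 m/s); the robot touches nothing.
It fails at once if the other T-handled tool is taken out or knocked over (moved more than 30 mm) (distance of driver_handle from where it was at the start of the episode above 0.03 m).
It fails at once if a bystander is moved more than 30 mm (distance of any of basket, plunger, roller0, roller1, bearing, grease from where it was at the start of the episode above 0.03 m).
It also fails if it takes over 67 s, if anything falls off the work surface, if the arm or the gripper's body presses on something with over 40 N, if the wrist force passes 120 N, or if a joint passes its speed limit or range.

## Working session

There is one attempt and no reset: what is moved stays moved. The work goes in short steps, Python scripts to look and compute and a tool call to move; the robot and the scene stay as the last step left them, time stands still between calls to the robot, and variables do not carry over. Pictures are saved under pics/ and viewed, and the job is handed in when it is done.

Besides the shell and the picture viewer there is one more tool, called after ">>>" as name(argument=value, ...) on one line, values as JSON. arm_command: Moves the arm, as the interface text tells. Its arguments: {"type":"object","properties":{"plan":{"type":"string"},"force":{"type":"number"}},"required":["plan"]}

```bash
ls; mkdir -p pics
cat > h.py <<'E'
import numpy as np, cv2
from scipy.spatial.transform import Rotation as R
from rig import get_state, viewer, manip
def save(n,f):
    im=viewer.capture(n); cv2.imwrite('pics/'+f,cv2.cvtColor(im,cv2.COLOR_RGB2BGR)); return im
def KD(m):
    f=200/np.tan(np.radians(m['fovy'])/2); return np.array([[f,0,m['cx']],[0,f,m['cy']],[0,0,1.]]),np.array([m['k1'],0,0,0,0.])
def proj(m,P):
    K,D=KD(m); return cv2.projectPoints(np.array(P,float).reshape(-1,1,3),np.array(m['rvec'],float),np.array(m['tvec'],float),K,D)[0].reshape(-1,2)
def ray(m,uv):
    K,D=KD(m); p=cv2.undistortPoints(np.array(uv,float).reshape(-1,1,2),K,D).reshape(-1,2)
    Rm=cv2.Rodrigues(np.array(m['rvec'],float))[0]; c=-Rm.T@np.array(m['tvec'],float)
    return c,(Rm.T@np.c_[p,np.ones(len(p))].T).T
def atz(m,uv,z):
    c,d=ray(m,uv); return c+d*((z-c[2])/d[:,2])[:,None]
def tri(m1,u1,m2,u2):
    c1,d1=ray(m1,[u1]);c2,d2=ray(m2,[u2]);d1=d1[0]/np.linalg.norm(d1);d2=d2[0]/np.linalg.norm(d2)
    s=np.linalg.lstsq(np.c_[d1,-d2],c2-c1,rcond=None)[0]
    a=c1+s[0]*d1;b=c2+s[1]*d2; return (a+b)/2,np.linalg.norm(a-b)
E
cat > a.py <<'E'
from h import *
np.set_printoptions(precision=4,suppress=True)
s=get_state();print(s['time'],s['ee_pos'],s['orientation'],s['finger_gap'])
for c in ['side','top','wrist']:
    save(c,c+'0.png')
    m=viewer.camera_model(c); print(c,m)
    for l in ['key_handle','lock_mouth','driver_handle','stand_a','key_disc']:
        print(l,[(np.round(d['point'],4),round(d['confidence'],2)) for d in viewer.spot_point(l,c)][:3])
print(get_state()['time'])
E
python3 a.py
```

```text
pics
0.0 [0.2818 0.5851 0.2629] [ 0.3506  1.5423 -0.3532] 0.9974644621652778
side {'fovy': 42.617362499687374, 'cx': 324.8184216699081, 'cy': 207.97774585917188, 'k1': -0.11097997259354182, 'rvec': array([ 2.2382, -0.7809,  0.3348]), 'tvec': array([-0.4059,  0.3575,  0.9076])}
key_handle [(array([0.5498, 0.2531, 0.1182]), 0.89)]
lock_mouth [(array([ 0.5315, -0.1915,  0.1208]), 0.74)]
driver_handle [(array([0.5641, 0.1266, 0.127 ]), 0.92)]
stand_a [(array([0.5481, 0.2548, 0.0428]), 0.64), (array([0.5658, 0.1299, 0.0428]), 0.56)]
key_disc [(array([0.5475, 0.256 , 0.048 ]), 0.61), (array([0.368 , 0.2529, 0.0047]), 0.38)]
top {'fovy': 48.78122234457228, 'cx': 314.97503939794467, 'cy': 202.0811500105703, 'k1': -0.03751973731284385, 'rvec': array([ 2.1623, -2.1624,  0.1252]), 'tvec': array([0.0415, 0.5963, 1.1434])}
key_handle [(array([0.5487, 0.2542, 0.1254]), 0.87)]
lock_mouth [(array([ 0.5318, -0.1895,  0.1237]), 0.97)]
driver_handle [(array([0.5631, 0.125 , 0.1242]), 0.65)]
stand_a [(array([0.5519, 0.2554, 0.0425]), 0.76), (array([0.5674, 0.1237, 0.043 ]), 0.61)]
key_disc [(array([0.5493, 0.2578, 0.0445]), 0.73)]
wrist {'fovy': 70.70451004796007, 'cx': 316.96945405460576, 'cy': 196.65116784285956, 'k1': -0.0018261977124898485, 'rvec': array([-2.4679, -1.5478, -0.2052]), 'tvec': array([-0.6495, -0.0346,  0.3879])}
key_handle []
lock_mouth []
driver_handle []
stand_a []
key_disc []
0.9
```

View pics/side0.png

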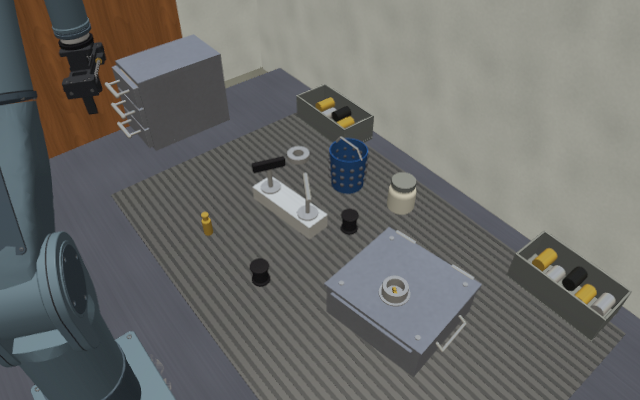

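View pics/top0.png

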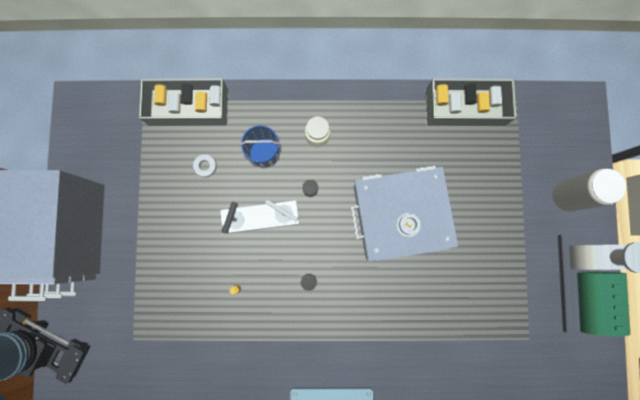

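View pics/wrist0.png

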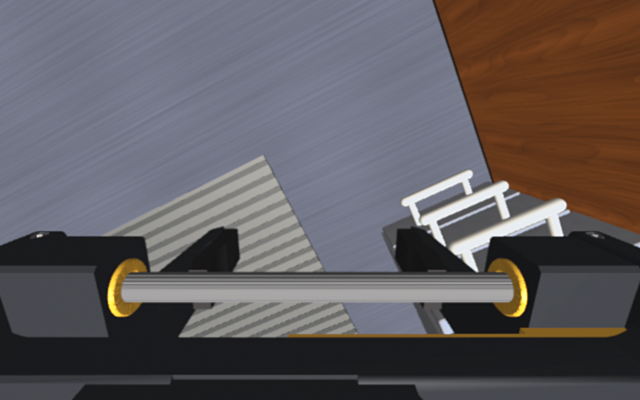

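Run:
```python
import cv2,numpy as np
a=cv2.imread('pics/top0.png');b=cv2.imread('pics/side0.png')
A=cv2.resize(a[190:245,210:310],None,fx=8,fy=8,interpolation=cv2.INTER_CUBIC)
cv2.imwrite('pics/z1.png',A)
cv2.imwrite('pics/z2.png',cv2.resize(a[200:250,380:440],None,fx=10,fy=10,interpolation=cv2.INTER_CUBIC))
cv2.imwrite('pics/z3.png',cv2.resize(b[145:235,240:340],None,fx=6,fy=6,interpolation=cv2.INTER_CUBIC))
```

```text
(no output)
```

View pics/z1.png

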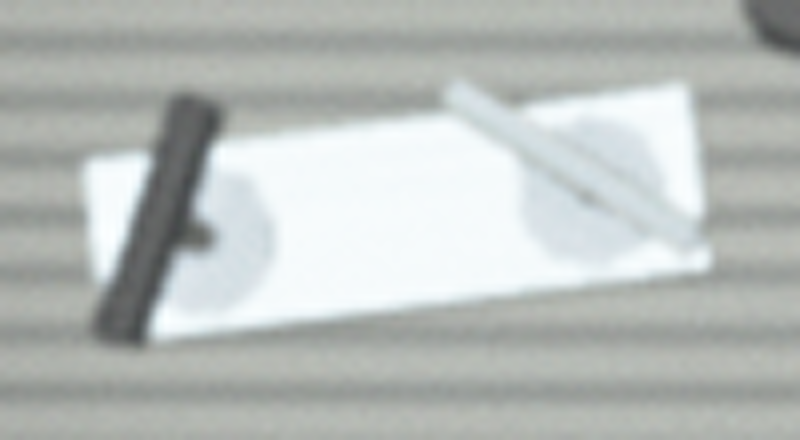

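View pics/z2.png

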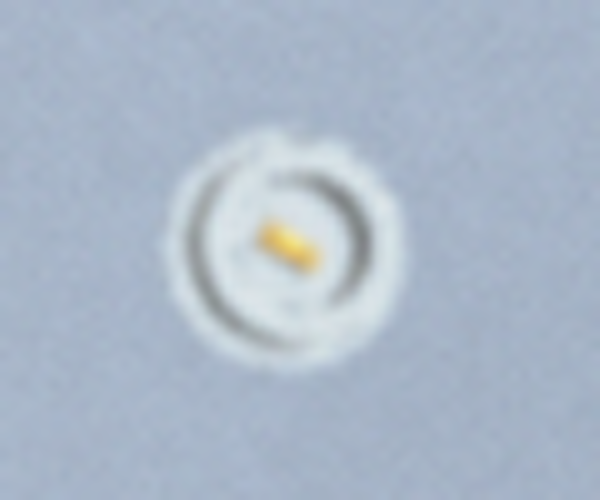

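View pics/z3.png

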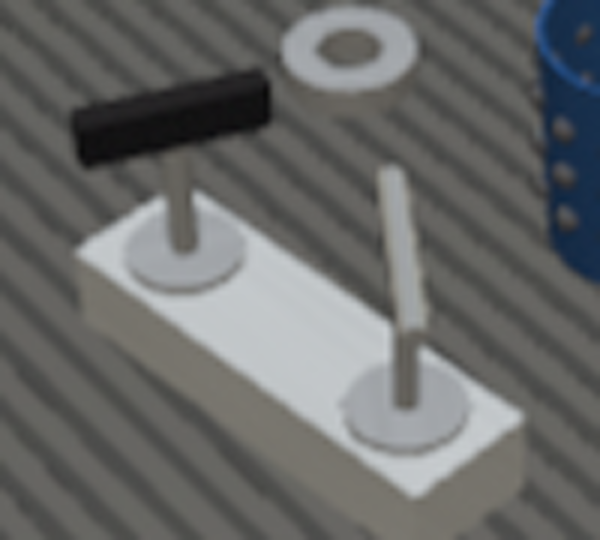

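Run:
```python
from h import *
np.set_printoptions(precision=4,suppress=True)
m=viewer.camera_model('top');ms=viewer.camera_model('side')
p=atz(m,[[234.4,202.5],[225.25,232.25]],.125);d=p[0]-p[1];print(p,p.mean(0),np.linalg.norm(d),np.degrees(np.arctan2(d[1],d[0])))
# corners of the top & side: triangulate bar ends: side far end(top edge center) , near end
# side zoom z3 6x offset (240,145): end faces' top middles approx
for ut,us in [((234.4,202.5),(240+262/6,145+75/6)),((225.25,232.25),(240+80/6,145+115/6))]: print(tri(m,ut,ms,us))
p=atz(m,[[406.8,223.5],[411.2,226.2]],.105);d=p[0]-p[1];print(p,p.mean(0),np.linalg.norm(d),np.degrees(np.arctan2(d[1],d[0])))
# collar centre from top: outer circle zoom center ~ (287,245)
print(atz(m,[[380+28.7,200+24.7]],.114))
s=get_state();Rm=R.from_rotvec(s['orientation']).as_matrix();print(Rm,s['ee_pos'],s['q'])
print(proj(m,[[0.5487,0.2542,0.1254],[0.5318,-0.19,0.114]]))
# disc centers of stand
print(atz(m,[[210+215/8,190+240/8],[210+593/8,190+190/8]],.045))
# box edges: lid corners
print(atz(m,[[355,182],[440,167],[457,245],[370,261]],.09))
```

```text
[[0.5848 0.2402 0.125 ]
 [0.5115 0.2612 0.125 ]] [0.5481 0.2507 0.125 ] 0.07623906117971943 -15.955467821492872
(array([0.5845, 0.2394, 0.1291]), np.float64(0.0004331999530572902))
(array([0.5117, 0.2591, 0.1332]), np.float64(0.0014987775166881484))
[[ 0.5342 -0.188   0.105 ]
 [ 0.5275 -0.1988  0.105 ]] [ 0.5308 -0.1934  0.105 ] 0.01280461561171684 58.119981509487964
[[ 0.5306 -0.1907  0.114 ]]
[[ 0.      0.4338  0.901 ]
 [ 0.      0.901  -0.4338]
 [-1.      0.      0.    ]] [0.282  0.5856 0.2637] [-1.1882  0.5364 -0.0044  1.5379  0.0026  1.0673 -0.0712]
[[228.3974 217.0761]
 [408.3906 224.2351]]
[[0.5475 0.2474 0.045 ]
 [0.5641 0.1229 0.045 ]]
[[ 0.6416 -0.0608  0.09  ]
 [ 0.6808 -0.2805  0.09  ]
 [ 0.4807 -0.3172  0.09  ]
 [ 0.4411 -0.0964  0.09  ]]
```

Run:
```python
from h import *
np.set_printoptions(precision=4,suppress=True)
m=viewer.camera_model('wrist');s=get_state()
Rt=R.from_rotvec(s['orientation']).as_matrix();Rc=cv2.Rodrigues(np.array(m['rvec']))[0];c=-Rc.T@m['tvec']
print('cam in tool',Rt.T@(c-s['ee_pos']));print((Rc@Rt).T) # cam axes cols in tool
np.savez('cal.npz',p=Rt.T@(c-s['ee_pos']),A=Rt.T@Rc.T)
```

```text
cam in tool [-0.1206 -0.0008 -0.066 ]
[[-0.001  -0.259   0.9659]
 [ 1.     -0.0018  0.0005]
 [ 0.0016  0.9659  0.259 ]]
```

>>> arm_command(plan="0 -5 3.5 0 0 0 1; 0 -10.4 7.2 0 0 0 1; 0 -12 13.2 -0.05 0 0 1; 0 -13.5 19.2 -0.1 0 0 1; 0 -15 25 -0.17 0 0 1; 0 -16.5 31 -0.17 0 0 1; 0 -18.5 38.4 -0.17 0 0 1; 0 -18.5 38.4 -0.17 0 0 1")

```text
time: 1.9
ee_pos: [0.5511, 0.2476, 0.2638]
orientation: [0.223, 1.557, -0.226]
ft_force: [-0.1, -0.4, -0.3]
finger_gap: 1.005
```

```bash
cat > w.py <<'E'
import sys
from h import *
np.set_printoptions(precision=4,suppress=True)
n=sys.argv[1]
s=get_state();m=viewer.camera_model('wrist');save('wrist',n+'.png')
import pickle;pickle.dump((s,m),open('pics/'+n+'.pkl','wb'))
for l in sys.argv[2:]:
    print(l,[(np.round(d['point'],4),round(d['confidence'],2)) for d in viewer.spot_point(l,'wrist')][:2])
print(s['time'],s['ee_pos'],s['q'],s['ft_force'])
E
python3 w.py w1 key_handle stand_a
```

```text
key_handle [(array([0.5494, 0.256 , 0.1159]), 0.78)]
stand_a []
1.9 [0.5511 0.2476 0.2638] [-0.563   0.4569  0.088   1.6709 -0.0426  1.015   0.8234] [-0.072  -0.388  -0.3261]
```

View pics/w1.png

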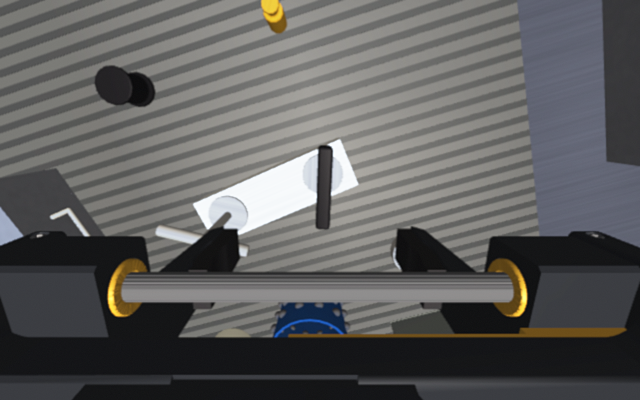

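```bash
cat > b.py <<'E'
from h import *
np.set_printoptions(precision=4,suppress=True)
import pickle
def load(n): return pickle.load(open('pics/'+n+'.pkl','rb'))
E
python3 - <<'E'
from b import *
s,m=load('w1');mt=viewer.camera_model('top')
im=cv2.imread('pics/w1.png')
mask=((im.max(2)<70)).astype(np.uint8);mask[:140]=0;mask[235:]=0;mask[:,:300]=0;mask[:,345:]=0
ys,xs=np.nonzero(mask);print(len(xs))
r=cv2.minAreaRect(np.c_[xs,ys].astype(np.float32));print(r)
p=atz(m,[[325,149],[323,227]],.125);d=p[1]-p[0];print(p,p.mean(0),np.linalg.norm(d),np.degrees(np.arctan2(d[1],d[0])))
print(tri(m,(325,149),mt,(225.25,232.25)),tri(m,(323,227),mt,(234.4,202.5)))
print(atz(m,[[323,174]],.045))
cv2.imwrite('pics/w1z.png',cv2.resize(im[130:240,180:370],None,fx=4,fy=4,interpolation=cv2.INTER_CUBIC))
E
```

```text
1053
((323.60772705078125, 186.57144165039062), (13.890324592590332, 83.18949127197266), 1.9414864778518677)
[[0.5134 0.2655 0.125 ]
 [0.5857 0.2426 0.125 ]] [0.5495 0.2541 0.125 ] 0.07584504808402695 -17.526100083267472
(array([0.5137, 0.2651, 0.1078]), np.float64(0.0029155044391097162)) (array([0.586 , 0.2416, 0.122 ]), np.float64(0.002275154570624844))
[[0.5498 0.2547 0.045 ]]
```

View pics/w1z.png

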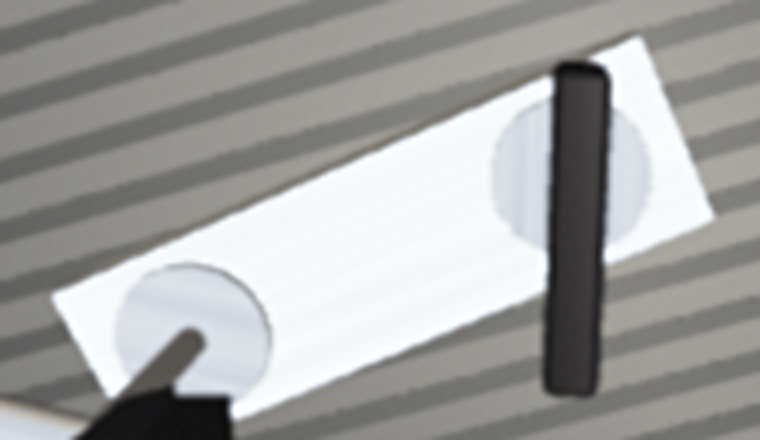

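Run:
```python
from b import *
s=get_state();print(s['time'],s['ee_pos'],R.from_rotvec(s['orientation']).as_matrix(),s['joint_vel'])
```

```text
2.05 [0.5473 0.2528 0.2636] [[-0.0006  0.2755  0.9613]
 [ 0.0004  0.9613 -0.2755]
 [-1.      0.0002 -0.0007]] [-0.0314 -0.0079 -0.0282  0.0132 -0.0048 -0.0004 -0.0043]
```

>>> arm_command(plan="2 0.2 0.2 0.02 0 0 0; 6 0.2 0.2 0.02 0 0 0; 10 0.2 0.2 0.02 0 0 0; 13.2 0.2 0.2 0.02 0 0 0; 14.4 0.2 0.2 0.02 0 0 0; 14.4 0.2 0.2 0.02 0 0 0; 14.4 0.2 0.2 0.02 0 0 -1; 14.4 0.2 0.2 0.02 0 0 -1; 14.4 0.2 0.2 0.02 0 0 -1; 14.4 0.2 0.2 0.02 0 0 -1", force=40)

```text
time: 3.3
ee_pos: [0.5505, 0.2541, 0.1204]
orientation: [0.235, 1.557, -0.234]
ft_force: [-0.6, 1.9, 3.9]
finger_gap: 0.155
```

```bash
python3 w.py w2
python3 - <<'E'
from b import *
save('side','s2.png');s=get_state();print(s['finger_gap']*88,s['ee_pos'],s['q'])
b=cv2.imread('pics/s2.png');cv2.imwrite('pics/s2z.png',cv2.resize(b[85:255,180:380],None,fx=4,fy=3.5,interpolation=cv2.INTER_CUBIC))
E
```

```text
3.3 [0.5505 0.2541 0.1204] [-0.5567  0.6443  0.0692  1.7587 -0.062   0.7397  0.8166] [-0.5872  1.896   3.8913]
13.531247511407209 [0.5505 0.254  0.1203] [-0.5567  0.6444  0.0692  1.7586 -0.062   0.7398  0.8166]
```

View pics/s2z.png

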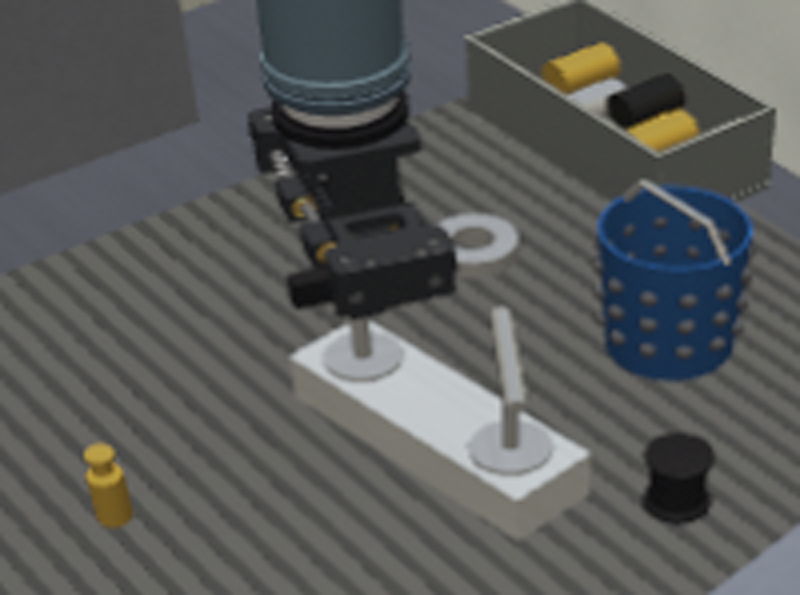

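>>> arm_command(plan="-1 0 0 0 0 0 -1; -4 0 0 0 0 0 -1; -9 0 0 0 0 0 -1; -13 -2 0.5 0.15 0 0 -1; -14 -6 1.5 0.33 0 0 -1; -14 -12 3 0.51 0 0 -1; -14 -18 4.7 0.69 0 0 -1; -14 -24 6.2 0.87 0 0 -1; -14 -30 7.8 1.05 0 0 -1; -14 -36 9.4 1.23 0 0 -1", force=40)

```text
time: 4.65
ee_pos: [0.5334, -0.1198, 0.26]
orientation: [1.183, 1.226, -1.182]
ft_force: [1.7, -0.0, -3.1]
finger_gap: 0.154
```

Run:
```python
from b import *
s=get_state();print(s['time'],s['finger_gap']*88,s['ee_pos'],s['q'],s['ft_force']);Rt=R.from_rotvec(s['orientation']).as_matrix();print(Rt,np.degrees(np.arctan2(Rt[1,1],Rt[0,1])))
d=np.array([.531,-.191,.26])-s['ee_pos'];print(Rt.T@d)
```

```text
4.65 13.588714963400973 [ 0.5334 -0.1198  0.26  ] [-0.2254  0.3891  0.4665  1.8402 -0.2102  0.9609  0.3684] [ 1.701  -0.0052 -3.1248]
[[ 0.      0.9993  0.0362]
 [ 0.0004  0.0362 -0.9993]
 [-1.      0.0001 -0.0004]] 2.075200266399288
[-0.    -0.005  0.071]
```

>>> arm_command(plan="0 -1 3 0.17 0 0 -1; 0 -2 6.5 0.34 0 0 -1; 0 -2.7 10.4 0.5 0 0 -1; 0 -2.7 10.4 0.59 0 0 -1; 0 -2.7 10.4 0.59 0 0 -1; 0 -2.7 10.4 0.59 0 0 -1")

```text
time: 5.4
ee_pos: [0.5115, -0.2222, 0.2596]
orientation: [1.599, 0.901, -1.598]
ft_force: [0.4, 0.3, -2.0]
finger_gap: 0.151
```

```bash
python3 w.py w3 lock_mouth lock_floor key_tip key_disc
python3 - <<'E'
import cv2
im=cv2.imread('pics/w3.png');cv2.imwrite('pics/w3z.png',cv2.resize(im[80:280,220:420],None,fx=3,fy=3,interpolation=cv2.INTER_CUBIC))
E
```

```text
lock_mouth [(array([ 0.5365, -0.1878,  0.1231]), 0.78)]
lock_floor [(array([ 0.5351, -0.1922,  0.0936]), 0.58)]
key_tip []
key_disc []
5.4 [ 0.5115 -0.2222  0.2596] [-0.1423  0.4366  0.6211  1.8185 -0.3009  0.9824  0.0586] [ 0.3676  0.3333 -1.9832]
```

View pics/w3z.png

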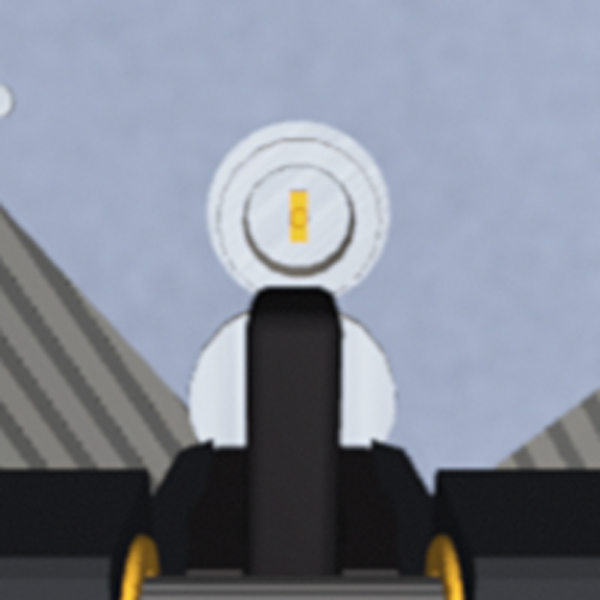

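Run:
```python
from b import *
im=cv2.imread('pics/w3.png')
cv2.imwrite('pics/w3a.png',cv2.resize(im[110:185,275:365],None,fx=8,fy=8,interpolation=cv2.INTER_CUBIC))
cv2.imwrite('pics/w3b.png',cv2.resize(im[170:240,272:362],None,fx=8,fy=8,interpolation=cv2.INTER_CUBIC))
```

```text
(no output)
```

View pics/w3a.png

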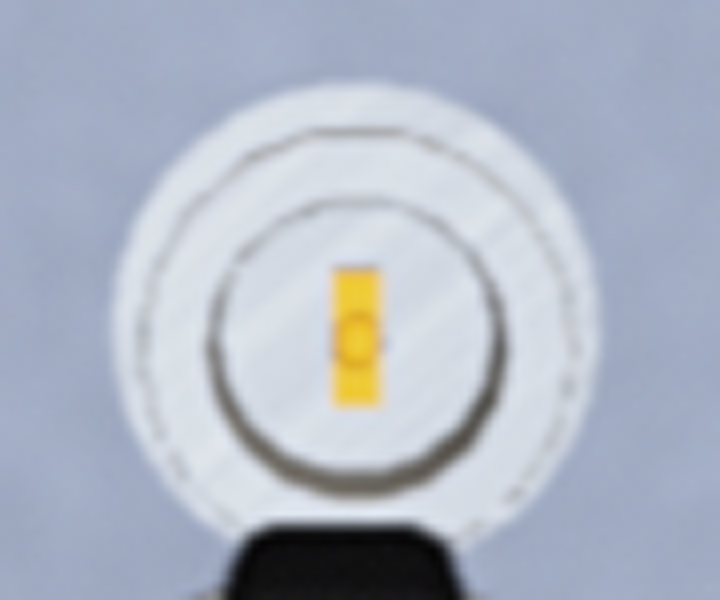

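View pics/w3b.png

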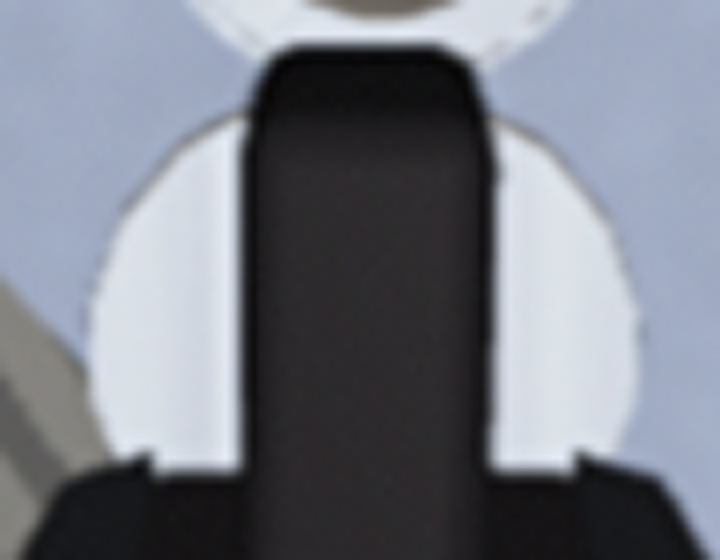

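Run:
```python
from b import *
from scipy.optimize import least_squares
s,m=load('w3');mt=viewer.camera_model('top');ms=viewer.camera_model('side')
Rt=R.from_rotvec(s['orientation']).as_matrix();T=s['ee_pos']
px=lambda z,o:(np.array(z,float)+.5)/8-.5+np.array(o)
e=px([[245,113],[180,150],[120,215],[95,290],[90,345],[495,120],[560,165],[612,225],[637,310],[640,345]],[272,170])
def fit(z,pts,r):
    p=atz(m,pts,z)[:,:2]
    q=least_squares(lambda c:np.hypot(*(p-c[:2]).T)-c[2],[*p.mean(0),r]);return q.x,np.abs(q.fun).max()
zt=T[2]-.0073-.068
for z in (zt-.003,zt,zt+.003):
    c,_=fit(z,e,.025);print('disc',z,c,_,'tool',Rt.T@(np.array([*c[:2],z])-T))
ci=px([[208,347],[506,347],[357,197],[357,497]],[275,110])
co=px([[137,347],[580,347],[357,128]],[275,110])
for z in (.110,.114,.118,.122):
    print(z,fit(z,ci,.017),fit(z,co,.025)[0])
print('spig',atz(m,px([[357,340],[357,268],[357,406]],[275,110]),.1))
print('nose',atz(m,px([[357,340]],[275,110]),.1045))
print(tri(m,px([357,347],[275,110]),mt,(408.65,224.7)))
print(Rt,np.degrees(np.arctan2(Rt[1,1],Rt[0,1])))
```

```text
disc 0.18132517211899318 [ 0.5112 -0.2232  0.0256] 0.0004244115290661897 tool [0.0783 0.0003 0.001 ]
disc 0.18432517211899319 [ 0.5117 -0.2223  0.0253] 0.00041801052736448185 tool [ 0.0753  0.0003 -0.    ]
disc 0.1873251721189932 [ 0.5122 -0.2215  0.0249] 0.00041160952567495523 tool [ 0.0723  0.0003 -0.001 ]
0.11 (array([ 0.5322, -0.1924,  0.0178]), np.float64(7.101105490944781e-06)) [ 0.532  -0.1932  0.0264]
0.114 (array([ 0.5324, -0.192 ,  0.0175]), np.float64(6.995996195954812e-06)) [ 0.5322 -0.1928  0.026 ]
0.118 (array([ 0.5326, -0.1917,  0.0172]), np.float64(6.890886900996068e-06)) [ 0.5324 -0.1924  0.0256]
0.122 (array([ 0.5328, -0.1913,  0.017 ]), np.float64(6.785777605995691e-06)) [ 0.5326 -0.192   0.0252]
spig [[ 0.5323 -0.1924  0.1   ]
 [ 0.5369 -0.1849  0.1   ]
 [ 0.5281 -0.1994  0.1   ]]
nose [[ 0.5326 -0.192   0.1045]]
(array([ 0.5317, -0.1933,  0.1006]), np.float64(0.000578676620825172))
[[-0.0004  0.8551 -0.5185]
 [ 0.0007 -0.5185 -0.8551]
 [-1.     -0.0007 -0.0004]] -31.228830452464592
```

Run:
```python
from b import *
s=get_state();Rt=R.from_rotvec(s['orientation']).as_matrix();print(s['time'],s['ee_pos'],Rt.T@(np.array([.5325,-.192,.225])-s['ee_pos']),s['ft_force'])
```

```text
5.65 [ 0.5115 -0.2227  0.2598] [ 0.0348  0.0019 -0.0371] [ 0.335   0.265  -2.6941]
```

>>> arm_command(plan="0 0.1 -2 0 0 0 -1; 1.5 0.2 -3.7 0 0 0 -1; 3.2 0.2 -3.7 0 0 0 -1; 3.2 0.2 -3.7 0 0 0 -1; 3.2 0.2 -3.7 0 0 0 -1")

```text
time: 6.28
ee_pos: [0.532, -0.1933, 0.2276]
orientation: [1.6, 0.897, -1.602]
ft_force: [0.3, 0.6, -2.7]
finger_gap: 0.151
```

```bash
python3 w.py w4
python3 - <<'E'
from b import *
save('side','s4.png');save('top','t4.png');s=get_state();Rt=R.from_rotvec(s['orientation']).as_matrix();print(s['ee_pos'],Rt.T@(np.array([.5325,-.192,.225])-s['ee_pos']))
im=cv2.imread('pics/w4.png')[80:280,220:420];b=cv2.imread('pics/s4.png')[230:330,340:440]
cv2.imwrite('pics/c4.png',np.hstack([cv2.resize(im,(400,400)),cv2.resize(b,(400,400),interpolation=cv2.INTER_CUBIC)]))
E
```

```text
6.275 [ 0.532  -0.1933  0.2276] [-0.1747  0.4914  0.5931  1.8251 -0.3352  0.9268  0.0185] [ 0.2597  0.5552 -2.716 ]
[ 0.5325 -0.1931  0.2282] [ 0.0032 -0.0006 -0.001 ]
```

View pics/c4.png

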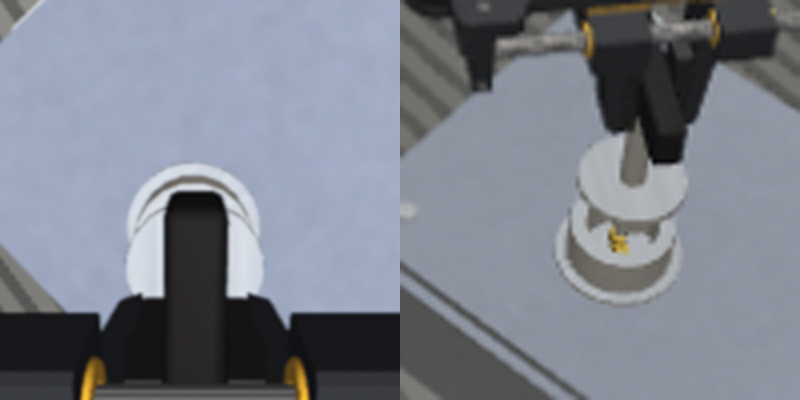

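>>> arm_command(plan="0.6 0 -0.1 0 0 0 -1; 1.2 0 -0.1 0 0 0 -1; 1.6 0 -0.1 0 0 0 -1; 2.0 0 -0.1 0 0 0 -1; 2.2 0 -0.1 0 0 0 -1; 2.2 0 -0.1 0 0 0 -1")

```text
time: 7.18
ee_pos: [0.5329, -0.1917, 0.2056]
orientation: [1.6, 0.898, -1.6]
ft_force: [0.0, -0.1, -2.7]
finger_gap: 0.154
```

Run:
```python
from b import *
save('side','s5.png');s=get_state();Rt=R.from_rotvec(s['orientation']).as_matrix();print(s['ee_pos'],Rt.T@(np.array([.5325,-.192,.195])-s['ee_pos']),s['ft_force'],s['wrist_torque'])
b=cv2.imread('pics/s5.png')[230:330,340:440]
cv2.imwrite('pics/c5.png',cv2.resize(b,(600,600),interpolation=cv2.INTER_CUBIC))
```

```text
[ 0.533  -0.1917  0.2058] [ 0.0108 -0.0003  0.0005] [-0.4818 -0.5496 -2.538 ] [-0.0084  0.0846 -0.0108]
```

View pics/c5.png

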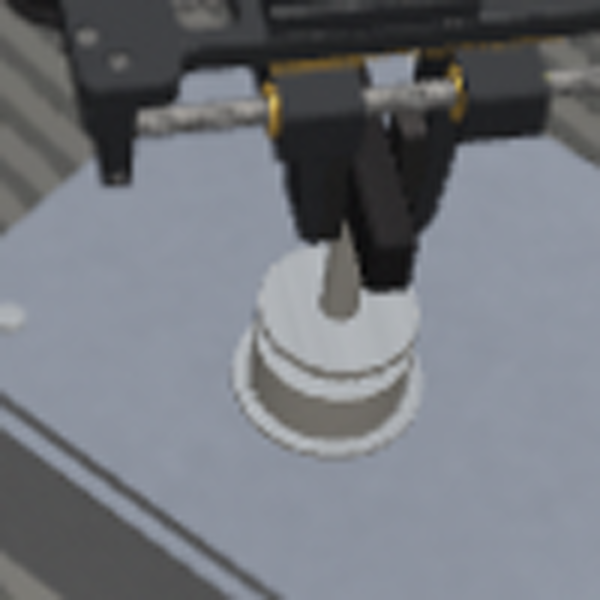

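>>> arm_command(plan="0.3 0 0 0 0 0 -1; 0.5 0 0 0 0 0 -1; 0.7 0 0 0 0 0 -1; 0.8 0 0 0 0 0 -1; 0.8 0 0 0 0 0 -1")

```text
time: 7.85
ee_pos: [0.5331, -0.1917, 0.198]
orientation: [1.601, 0.898, -1.6]
ft_force: [-0.6, 0.4, -0.9]
finger_gap: 0.151
```

Run:
```python
from b import *
save('side','s6.png');s=get_state();Rt=R.from_rotvec(s['orientation']).as_matrix();print(s['ee_pos'],Rt.T@(np.array([.5325,-.192,.195])-s['ee_pos']),s['ft_force'],s['wrist_torque'])
b=cv2.imread('pics/s6.png')[230:330,340:440]
cv2.imwrite('pics/c6.png',cv2.resize(b,(600,600),interpolation=cv2.INTER_CUBIC))
```

```text
[ 0.5332 -0.1917  0.198 ] [ 0.003  -0.0004  0.0006] [-0.2782  1.0661  0.2786] [0.082  0.2148 0.0374]
```

View pics/c6.png

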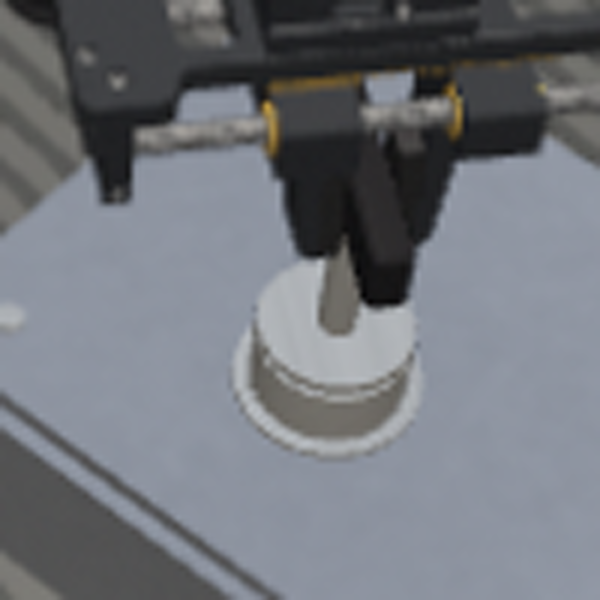

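>>> arm_command(plan="0 0 0 -0.15 0 0 -1; 0 0 0 -0.3 0 0 -1; -0.03 0 0 -0.45 0 0 -1; -0.06 0 0 -0.6 0 0 -1; -0.1 0 0 -0.75 0 0 -1; -0.13 0 0 -0.9 0 0 -1; -0.13 0 0 -0.9 0 0 -1")

```text
time: 8.78
ee_pos: [0.5331, -0.1918, 0.1991]
orientation: [0.948, 1.355, -0.947]
ft_force: [-0.3, 0.6, -1.5]
finger_gap: 0.152
```

```bash
cat > st.py <<'E'
from b import *
s=get_state();Rt=R.from_rotvec(s['orientation']).as_matrix();print(s['time'],s['ee_pos'],'yaw',np.degrees(np.arctan2(Rt[1,1],Rt[0,1])),'F',s['ft_force'],s['wrist_torque'],'q',s['q'],s['finger_gap']*88, 'x',Rt[:,0])
E
python3 st.py
```

```text
8.775 [ 0.5331 -0.1918  0.1991] yaw 20.077667016515832 F [-0.3042  0.5903 -1.5409] [ 0.0666 -0.0171 -0.0765] q [ 0.0071  0.491   0.3418  1.836  -0.2124  0.8498  0.8029] 13.365296612476527 x [ 0.0005  0.0002 -1.    ]
```

>>> arm_command(plan="-0.03 0 0 -0.15 0 0 -1; -0.06 0 0 -0.3 0 0 -1; -0.09 0 0 -0.45 0 0 -1; -0.12 0 0 -0.6 0 0 -1; -0.15 0 0 -0.75 0 0 -1; -0.18 0 0 -0.9 0 0 -1; -0.18 0 0 -0.9 0 0 -1")

```text
time: 9.65
ee_pos: [0.5333, -0.1916, 0.2009]
orientation: [0.254, 1.555, -0.253]
ft_force: [1.4, 0.9, -2.0]
finger_gap: 0.152
```

```bash
python3 st.py;  python3 - <<'E'
from b import *
save('side','s7.png')
b=cv2.imread('pics/s7.png')[210:310,340:440]
cv2.imwrite('pics/c7.png',cv2.resize(b,(600,600),interpolation=cv2.INTER_CUBIC))
E
```

```text
9.65 [ 0.5333 -0.1916  0.2009] yaw 71.50469831879506 F [ 1.3571  0.8808 -2.0462] [ 0.2078 -0.2717 -0.1266] q [ 0.1709  0.4727  0.124   1.8244 -0.0758  0.8482  1.5796] 13.363691807697792 x [ 0.0009  0.0003 -1.    ]
```

View pics/c7.png

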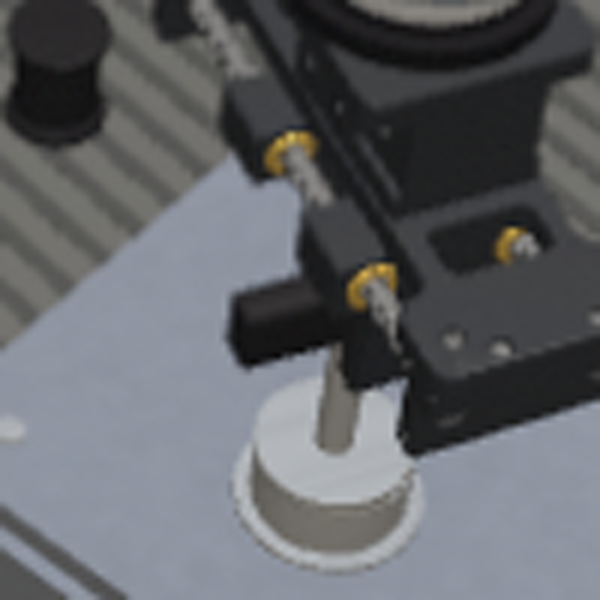

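>>> arm_command(plan="-0.03 0 0 -0.15 0 0 -1; -0.06 0 0 -0.3 0 0 -1; -0.09 0 0 -0.45 0 0 -1; -0.09 0 0 -0.45 0 0 -1")

```text
time: 10.2
ee_pos: [0.5334, -0.1915, 0.2018]
orientation: [-0.099, 1.568, 0.1]
ft_force: [1.6, 1.4, -0.7]
finger_gap: 0.15
```

```bash
python3 st.py
```

```text
10.2 [ 0.5334 -0.1915  0.2018] yaw 97.25881636847296 F [ 1.5594  1.4405 -0.7217] [ 0.3738 -0.4109 -0.0843] q [ 0.252   0.4701  0.0177  1.8187 -0.0113  0.8521  1.9727] 13.200417010872028 x [ 0.0008  0.0003 -1.    ]
```

>>> arm_command(plan="-0.03 0 0 -0.15 0 0 -1; -0.07 0 0 -0.3 0 0 -1; -0.1 0 0 -0.45 0 0 -1; -0.1 0 0 -0.45 0 0 -1")

```text
time: 10.7
ee_pos: [0.5334, -0.1915, 0.2028]
orientation: [-0.451, 1.522, 0.451]
ft_force: [2.8, 1.4, -1.9]
finger_gap: 0.15
```

```bash
python3 st.py
```

```text
10.7 [ 0.5334 -0.1915  0.2028] yaw 122.984379671036 F [ 2.7841  1.3683 -1.9361] [ 0.5141 -0.4594 -0.1049] q [ 0.3324  0.4714 -0.0873  1.813   0.0517  0.8587  2.3673] 13.224824323812477 x [ 0.0008  0.0003 -1.    ]
```

>>> arm_command(plan="-0.03 0 0 -0.12 0 0 -1; -0.05 0 0 -0.24 0 0 -1; -0.08 0 0 -0.35 0 0 -1; -0.08 0 0 -0.35 0 0 -1")

```text
time: 11.2
ee_pos: [0.5332, -0.1915, 0.2035]
orientation: [-0.722, 1.447, 0.722]
ft_force: [3.4, 2.0, 0.4]
finger_gap: 0.151
```

```bash
python3 st.py;  python3 - <<'E'
from b import *
save('side','s8.png');save('top','t8.png')
b=cv2.imread('pics/s8.png')[200:370,310:490]
cv2.imwrite('pics/c8.png',cv2.resize(b,None,fx=4,fy=3.5,interpolation=cv2.INTER_CUBIC))
E
```

```text
11.2 [ 0.5332 -0.1915  0.2035] yaw 143.01918171451587 F [3.37   1.961  0.4016] [ 0.6091 -0.4521 -0.2048] q [ 0.3943  0.4749 -0.1682  1.8087  0.1002  0.8658  2.6755] 13.293175026835467 x [ 0.0005  0.0003 -1.    ]
```

View pics/c8.png

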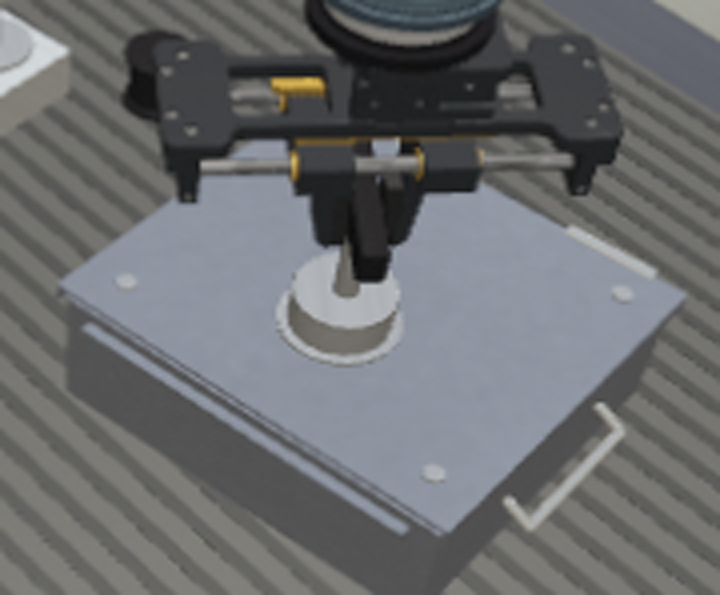

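>>> arm_command(plan="0 0 0 0 0 0 0; 0 0 0 0 0 0 0; -1.5 0 0 0 0 0 0; -5 0 0 0.1 0 0 0; -5 0 0 0.28 0 0 0; -5 0 0 0.46 0 0 0; -5 0 0 0.64 0 0 0; -5 0 0 0.82 0 0 0; -5 0 0 1.0 0 0 0; -5 0 0 1.18 0 0 0")

```text
time: 12.55
ee_pos: [0.5331, -0.1919, 0.2546]
orientation: [0.2, 1.561, -0.2]
ft_force: [-0.8, 0.3, 0.6]
finger_gap: 0.502
```

>>> arm_command(plan="0 0 0 0.18 0 0 0; 0 0 0 0.36 0 0 0; 0 0 0 0.54 0 0 0; 0 0 0 0.72 0 0 0; 0 0 0 0.9 0 0 0; 0 0 0 1.08 0 0 0; 0 0 0 1.26 0 0 0; 0 0 0 1.44 0 0 0; 0 0 0 1.62 0 0 0; 0 0 0 1.8 0 0 0")

```text
time: 13.8
ee_pos: [0.5331, -0.1916, 0.2546]
orientation: [1.557, 0.94, -1.555]
ft_force: [-0.5, -0.5, 0.7]
finger_gap: 0.5
```

>>> arm_command(plan="0 0 0 0.16 0 0 0; 0 0 0 0.16 0 0 0")

```text
time: 14.05
ee_pos: [0.5332, -0.1915, 0.2543]
orientation: [1.661, 0.837, -1.66]
ft_force: [0.2, 0.8, 0.5]
finger_gap: 0.498
```

```bash
python3 st.py; python3 w.py w9 key_handle
python3 - <<'E'
from b import *
save('side','s9.png')
im=cv2.imread('pics/w9.png')[80:280,220:420];b=cv2.imread('pics/s9.png')[210:330,340:460]
cv2.imwrite('pics/c9.png',np.hstack([cv2.resize(im,(400,400)),cv2.resize(b,(400,400),interpolation=cv2.INTER_CUBIC)]))
E
```

```text
14.05 [ 0.5332 -0.1915  0.2543] yaw -36.46978416410283 F [0.2205 0.7937 0.481 ] [-0.0543  0.1196 -0.0214] q [-0.1152  0.4374  0.502   1.7973 -0.2501  0.9695 -0.1469] 43.816650052593886 x [ 0.0006  0.0001 -1.    ]
key_handle [(array([ 0.535 , -0.1927,  0.2001]), 0.67)]
14.05 [ 0.5332 -0.1915  0.2543] [-0.1152  0.4374  0.502   1.7973 -0.2501  0.9695 -0.1469] [0.2205 0.7937 0.481 ]
```

View pics/c9.png

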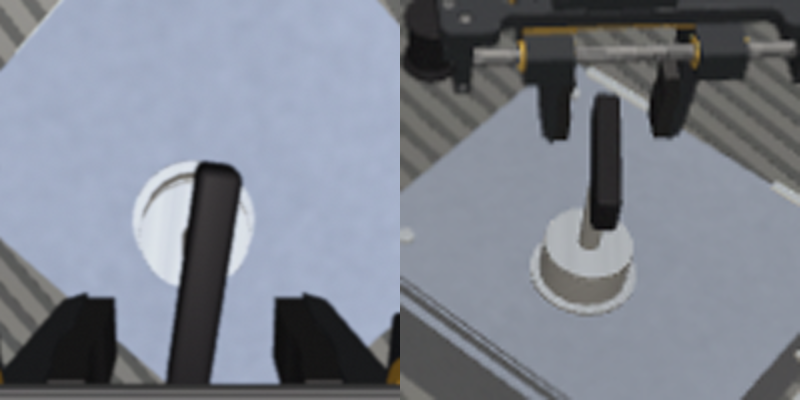

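Run:
```python
from b import *
s,m=load('w9');Rt=R.from_rotvec(s['orientation']).as_matrix();T=s['ee_pos']
p=atz(m,[[329,164],[315.5,262]],.205);d=p[0]-p[1]
print(p,np.degrees(np.arctan2(d[1],d[0])),[Rt.T@(q-T) for q in p])
im=cv2.imread('pics/w9.png');cv2.imwrite('pics/w9z.png',cv2.resize(im[150:280,260:380],None,fx=5,fy=4.5,interpolation=cv2.INTER_CUBIC))
```

```text
[[ 0.5635 -0.1634  0.205 ]
 [ 0.5179 -0.211   0.205 ]] 46.24564819545744 [array([ 0.0493,  0.0077, -0.0406]), array([ 0.0493, -0.0007,  0.0248])]
```

View pics/w9z.png

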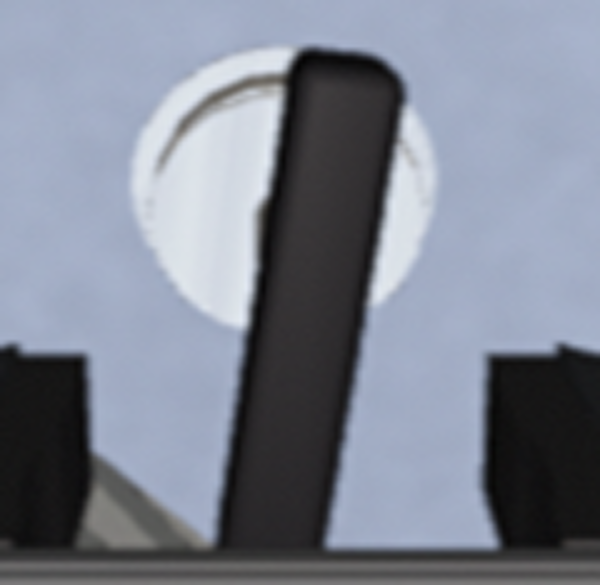

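>>> arm_command(plan="1 0 0 0.13 0 0 0; 3 0 0 0.13 0 0 0; 4.5 0 0 0.13 0 0 0; 5 0 0 0.13 0 0 0; 5 0 0 0.13 0 0 -1; 5 0 0 0.13 0 0 -1; 5 0 0 0.13 0 0 -1; 5 0 0 0.13 0 0 -1", force=50)

```text
time: 15.2
ee_pos: [0.5336, -0.1919, 0.2041]
orientation: [1.749, 0.741, -1.747]
ft_force: [-0.6, 0.1, 1.6]
finger_gap: 0.149
```

```bash
python3 st.py
```

```text
15.2 [ 0.5336 -0.1919  0.2041] yaw -43.997962314081654 F [-0.5905  0.0804  1.5571] [-0.1811 -0.0626 -0.0031] q [-0.1105  0.5082  0.502   1.8388 -0.311   0.8712 -0.2276] 13.15455442228048 x [ 0.0015 -0.0005 -1.    ]
```

Now turn in small steps, feeling for the stop.

>>> arm_command(plan="0 0 0 -0.06 0 0 -1; 0 0 0 -0.12 0 0 -1; 0 0 0 -0.12 0 0 -1")

```text
time: 15.58
ee_pos: [0.5337, -0.1918, 0.2042]
orientation: [1.67, 0.828, -1.667]
ft_force: [1.1, 0.2, 3.3]
finger_gap: 0.153
```

```bash
python3 st.py
```

```text
15.575 [ 0.5337 -0.1918  0.2042] yaw -37.166802451341795 F [1.0786 0.1811 3.2944] [ 0.0143 -0.168  -0.1261] q [-0.0884  0.5027  0.4713  1.8374 -0.2914  0.8682 -0.1261] 13.47737651207192 x [ 0.0019 -0.0001 -1.    ]
```

>>> arm_command(plan="-0.01 0 0 -0.05 0 0 -1; -0.02 0 0 -0.1 0 0 -1; -0.02 0 0 -0.1 0 0 -1")

```text
time: 15.95
ee_pos: [0.5338, -0.1917, 0.2043]
orientation: [1.603, 0.896, -1.6]
ft_force: [2.0, 0.6, 4.3]
finger_gap: 0.152
```

```bash
python3 st.py
```

```text
15.95 [ 0.5338 -0.1917  0.2043] yaw -31.48855013696911 F [2.0252 0.5725 4.2707] [ 0.0479 -0.3422 -0.202 ] q [-0.0706  0.4983  0.4466  1.8361 -0.275   0.8663 -0.0417] 13.352377070604188 x [ 0.002  -0.0002 -1.    ]
```

>>> arm_command(plan="-0.05 0 0 -0.07 0 0 -1; -0.06 0 0 -0.14 0 0 -1; -0.06 0 0 -0.14 0 0 -1")

```text
time: 16.32
ee_pos: [0.5338, -0.1917, 0.2047]
orientation: [1.505, 0.985, -1.503]
ft_force: [3.5, 0.3, 3.4]
finger_gap: 0.153
```

```bash
python3 st.py
```

```text
16.325 [ 0.5338 -0.1917  0.2047] yaw -23.492089523175665 F [3.5055 0.3064 3.3737] [ 0.087  -0.6035 -0.2493] q [-0.0454  0.4924  0.4119  1.8344 -0.2521  0.8644  0.0774] 13.499945788915053 x [ 0.0018 -0.0001 -1.    ]
```

>>> arm_command(plan="-0.01 0 0 -0.07 0 0 -1; -0.02 0 0 -0.14 0 0 -1; -0.02 0 0 -0.14 0 0 -1")

```text
time: 16.7
ee_pos: [0.5337, -0.1916, 0.2048]
orientation: [1.407, 1.068, -1.405]
ft_force: [5.0, 0.8, 3.2]
finger_gap: 0.15
```

```bash
python3 st.py
```

```text
16.7 [ 0.5337 -0.1916  0.2048] yaw -15.5364745992857 F [4.9747 0.8307 3.2409] [ 0.1915 -0.8523 -0.5426] q [-0.0201  0.4875  0.3775  1.833  -0.2302  0.8624  0.1968] 13.181622614173481 x [ 0.0017  0.0002 -1.    ]
```

>>> arm_command(plan="0 0 0 -0.06 0 0 -1; 0 0 0 -0.12 0 0 -1; 0 0 0 -0.12 0 0 -1; 0 0 0 -0.12 0 0 -1")

```text
time: 17.2
ee_pos: [0.5337, -0.1915, 0.2048]
orientation: [1.321, 1.133, -1.319]
ft_force: [5.0, 2.1, 3.3]
finger_gap: 0.15
```

```bash
python3 st.py; python3 w.py w10
python3 - <<'E'
from b import *
save('side','s10.png')
im=cv2.imread('pics/w10.png')[80:280,220:420];b=cv2.imread('pics/s10.png')[210:330,340:460]
cv2.imwrite('pics/c10.png',np.hstack([cv2.resize(im,(400,400)),cv2.resize(b,(400,400),interpolation=cv2.INTER_CUBIC)]))
E
```

```text
17.2 [ 0.5337 -0.1915  0.2048] yaw -8.683268051662424 F [5.0495 2.1327 3.2835] [ 0.3859 -0.9778 -0.8461] q [ 0.0014  0.4839  0.3482  1.8316 -0.2117  0.8608  0.2997] 13.191568285715418 x [ 0.0016  0.0002 -1.    ]
17.2 [ 0.5337 -0.1915  0.2048] [ 0.0014  0.4839  0.3482  1.8316 -0.2117  0.8608  0.2997] [5.0495 2.1327 3.2835]
```

View pics/c10.png

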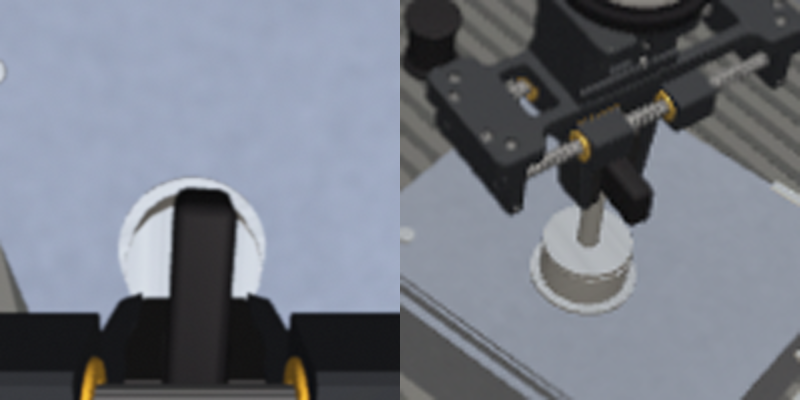

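>>> arm_command(plan="0 0 0 0.15 0 0 -1; 0 0 0 0.3 0 0 -1; 0 0 0 0.36 0 0 -1; 0 0 0 0.36 0 0 -1")

```text
time: 17.8
ee_pos: [0.5328, -0.1923, 0.2048]
orientation: [1.573, 0.922, -1.575]
ft_force: [1.3, -1.6, 5.8]
finger_gap: 0.152
```

```bash
python3 st.py
```

```text
17.8 [ 0.5328 -0.1923  0.2048] yaw -29.218801687443726 F [ 1.2798 -1.5694  5.7601] [-0.0938 -0.476   0.026 ] q [-0.0642  0.496   0.4382  1.836  -0.266   0.8675 -0.0088] 13.395892044968587 x [-0.0003 -0.0014 -1.    ]
```

>>> arm_command(plan="-0.4 0 0 0 0 0 -1; -0.9 0 0 0 0 0 -1; -1.5 0 0 0 0 0 -1; -2.2 0 0 0 0 0 -1; -3.2 0 0 0 0 0 -1")

```text
time: 18.42
ee_pos: [0.5324, -0.1916, 0.2369]
orientation: [1.572, 0.925, -1.574]
ft_force: [0.3, -0.2, -1.6]
finger_gap: 0.154
```

```bash
python3 st.py
```

```text
18.425 [ 0.5324 -0.1916  0.2369] yaw -29.114923139984075 F [ 0.2941 -0.2196 -1.5533] [-0.0141  0.0998  0.0003] q [-0.0788  0.4529  0.4545  1.8114 -0.2413  0.9332 -0.0273] 13.552614397661513 x [-0.0011  0.0003 -1.    ]
```

>>> arm_command(plan="-2.3 0 1 0 0 0 -1; -2.3 0 4 0 0 0 -1; -2.3 0 4 0 0 0 -1; -2.3 0 4 0 0 0 -1")

```text
time: 18.92
ee_pos: [0.5137, -0.226, 0.2597]
orientation: [1.573, 0.925, -1.572]
ft_force: [1.0, 0.0, -3.2]
finger_gap: 0.15
```

```bash
python3 st.py; python3 w.py w11 lock_mouth;  python3 - <<'E'
from b import *
save('side','s11.png')
im=cv2.imread('pics/w11.png')
cv2.imwrite('pics/w11a.png',cv2.resize(im[110:240,265:370],None,fx=6,fy=4.6,interpolation=cv2.INTER_CUBIC) if 0 else cv2.resize(im[110:240,265:370],None,fx=4.6,fy=4.6,interpolation=cv2.INTER_CUBIC))
b=cv2.imread('pics/side0.png')[225:365,320:490];c=cv2.imread('pics/s11.png')[225:365,320:490]
cv2.imwrite('pics/c11.png',np.hstack([cv2.resize(b,(400,330)),cv2.resize(c,(400,330))]))
E
```

```text
18.925 [ 0.5137 -0.226   0.2597] yaw -29.10129583973079 F [ 0.973   0.0145 -3.2168] [-0.0106  0.0998  0.0551] q [-0.0289  0.4171  0.4745  1.804  -0.2264  0.9745  0.0309] 13.191128223115015 x [ 0.      0.0007 -1.    ]
lock_mouth [(array([ 0.533 , -0.19  ,  0.1296]), 0.94)]
18.925 [ 0.5137 -0.226   0.2597] [-0.0289  0.4171  0.4745  1.804  -0.2264  0.9745  0.0309] [ 0.973   0.0145 -3.2168]
```

View pics/w11a.png

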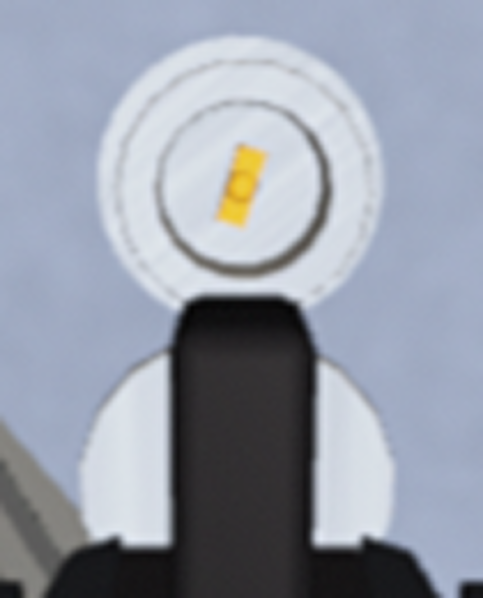

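View pics/c11.png

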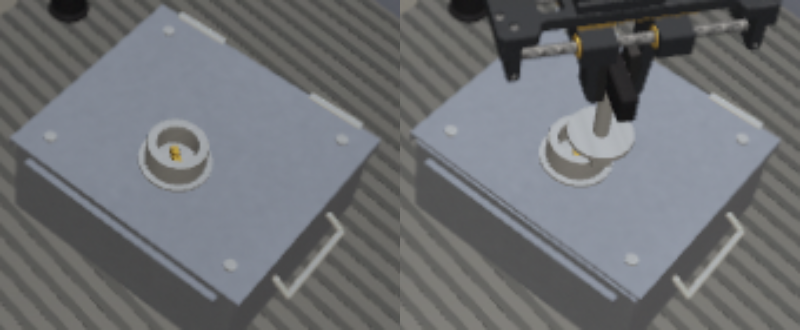

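Run:
```python
from b import *
ms=viewer.camera_model('side')
pts=np.array([[341.25,282.2],[417.8,337.4],[465.3,284],[421,354],[326,283.5]],np.float32)
P=atz(ms,pts,.09)
# hinge axis: direction along box y, 130mm from lock along box x (10deg)
a=np.radians(10);ex=np.array([np.cos(a),np.sin(a),0]);ey=np.array([-np.sin(a),np.cos(a),0])
H=np.array([.5325,-.192,.09])+.13*ex
g0=cv2.imread('pics/side0.png',0)
def rot(P,t):
    return H+R.from_rotvec(ey*t).apply(P-H)   # +ey rot: x-> -z ; points with negative x rise
for f in ['s4','s6','s7','s8','s9','s10','s11']:
    g=cv2.imread('pics/%s.png'%f,0)
    q,st,e=cv2.calcOpticalFlowPyrLK(g0,g,pts.reshape(-1,1,2),None,winSize=(13,13),maxLevel=2)
    d=(q.reshape(-1,2)-pts)
    est=[]
    for i in range(5):
        base=proj(ms,P[i:i+1])[0];d1=proj(ms,rot(P[i:i+1],.01))[0]-base
        est.append(.01*(d[i]@d1)/(d1@d1))
    print(f,np.round(d.ravel(),2),np.round(est,4))
```

```text
s4 [-0.17 -0.04 -0.07 -0.05 -0.07  0.24 -0.03  0.48 -0.62 -0.13] [ 0.0007  0.0005 -0.0561 -0.0079  0.002 ]
s6 [-0.19 -0.03 -0.09 -0.06 -0.07  0.25 -0.04  0.52 -0.66 -0.14] [ 0.0004  0.0006 -0.0591 -0.0084  0.0021]
s7 [-0.15 -1.18  0.11 -1.32  0.11  0.17  0.36 -0.64 -0.92 -1.28] [ 0.0217  0.0242 -0.0291  0.0119  0.0208]
s8 [ 0.01 -2.24  0.5  -2.3   0.12 -0.01 -0.44 -0.62 -1.59 -1.7 ] [0.0415 0.0437 0.0116 0.0078 0.0276]
s9 [ 0.04 -2.23  0.51 -2.3   0.12 -0.05 -0.41 -0.73 -1.44 -1.71] [0.0413 0.0437 0.0188 0.0098 0.0278]
s10 [ 0.17 -2.47  0.43 -2.53  0.01 -0.1  -0.66 -0.62 -1.69 -1.7 ] [0.046  0.0474 0.0226 0.0069 0.0276]
s11 [ 0.15 -2.47  0.43 -2.52  0.02 -0.08 -0.65 -0.6  -1.72 -1.69] [0.0459 0.0474 0.0181 0.0065 0.0274]
```

Run:
```python
from b import *
from scipy.optimize import least_squares
im=cv2.imread('pics/w11.png')
cv2.imwrite('pics/w11b.png',cv2.resize(im[170:240,272:362],None,fx=8,fy=8,interpolation=cv2.INTER_CUBIC))
cv2.imwrite('pics/s11z.png',cv2.resize(cv2.imread('pics/s11.png')[205:305,360:460],None,fx=6,fy=6,interpolation=cv2.INTER_CUBIC))
```

```text
(no output)
```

View pics/w11b.png

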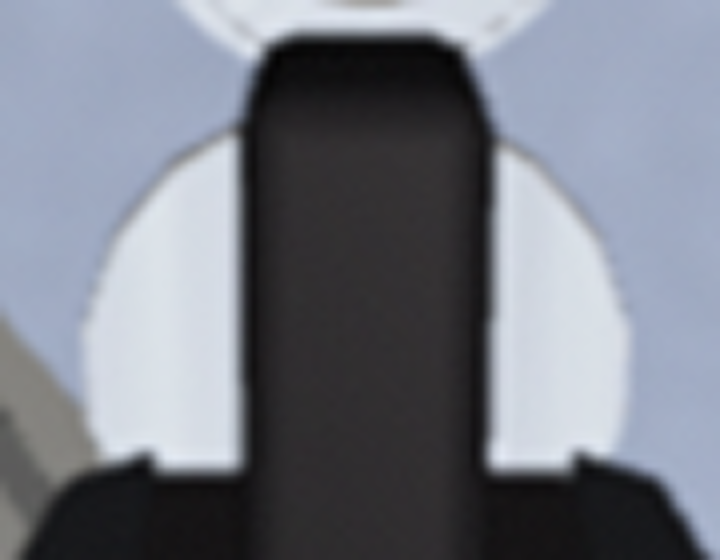

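View pics/s11z.png

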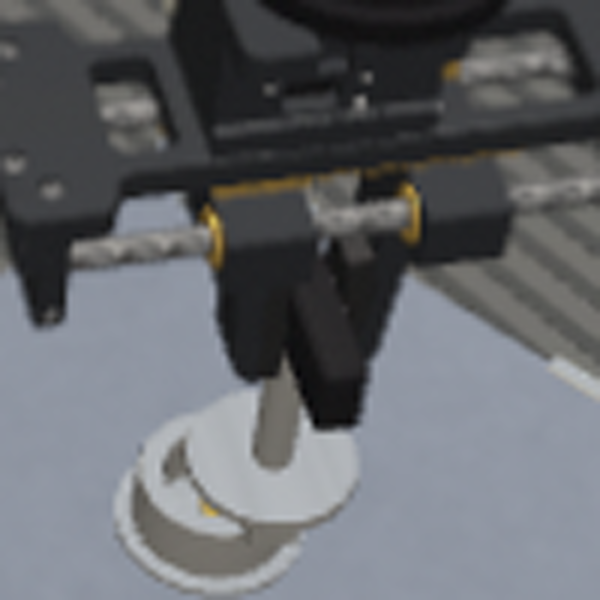

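Run:
```python
from b import *
from scipy.optimize import least_squares
s,m=load('w11');Rt=R.from_rotvec(s['orientation']).as_matrix();T=s['ee_pos']
px=lambda z,o:(np.array(z,float)+.5)/8-.5+np.array(o)
e=px([[240,132],[175,165],[120,228],[92,300],[82,350],[497,140],[560,185],[603,240],[628,315],[632,355]],[272,170])
for zo in (.0723,.0753,.0783):
    z=T[2]-zo;p=atz(m,e,z)[:,:2]
    q=least_squares(lambda c:np.hypot(*(p-c[:2]).T)-.0252,p.mean(0));print(z,q.x,Rt.T@(np.array([*q.x,z])-T),np.abs(q.fun).max())
print(s['ee_pos'])
s=get_state();Rt=R.from_rotvec(s['orientation']).as_matrix();print(s['ee_pos'],Rt)
print(Rt.T@(np.array([.5500,.2543,.26])-s['ee_pos']))
```

```text
0.18737210406731922 [ 0.5129 -0.2267] [ 0.0723 -0.0003  0.001 ] 0.00040787935679519396
0.18437210406731921 [ 0.5127 -0.2271] [ 0.0753 -0.0003  0.0015] 0.0003641952302306274
0.18137210406731924 [ 0.5125 -0.2275] [ 0.0783 -0.0003  0.0019] 0.0004896951725270673
[ 0.5137 -0.226   0.2597]
[ 0.5139 -0.2256  0.2594] [[-0.0003  0.8745 -0.4851]
 [ 0.0005 -0.4851 -0.8745]
 [-1.     -0.0005 -0.0003]]
[-0.0004 -0.2012 -0.4371]
```

>>> arm_command(plan="0 -2 -4 -0.18 0 0 -1; 0 -4.5 -9.7 -0.36 0 0 -1; 0 -7 -15 -0.54 0 0 -1; 0 -9.5 -20.4 -0.72 0 0 -1; 0 -12 -25.8 -0.9 0 0 -1; 0 -14.5 -31.2 -1.08 0 0 -1; 0 -17 -36.6 -1.26 0 0 -1; 0 -19 -41 -1.44 0 0 -1; 0 -20.3 -43.7 -1.62 0 0 -1; 0 -20.3 -43.7 -1.78 0 0 -1")

```text
time: 20.32
ee_pos: [0.5476, 0.2584, 0.2591]
orientation: [0.227, 1.56, -0.224]
ft_force: [0.4, -0.6, -2.4]
finger_gap: 0.155
```

>>> arm_command(plan="0 0 0 0 0 0 -1; 0 0 0 0 0 0 -1")

```text
time: 20.58
ee_pos: [0.5487, 0.2535, 0.2594]
orientation: [0.237, 1.558, -0.238]
ft_force: [-0.2, 0.0, -1.9]
finger_gap: 0.149
```

```bash
python3 st.py; python3 w.py w12 stand_a key_tip
python3 - <<'E'
from b import *
save('side','s12.png')
s=get_state();Rt=R.from_rotvec(s['orientation']).as_matrix();print(Rt.T@(np.array([.5485,.2548,.26])-s['ee_pos']))
im=cv2.imread('pics/w12.png')[80:280,220:420];b=cv2.imread('pics/s12.png')[110:230,220:340]
cv2.imwrite('pics/c12.png',np.hstack([cv2.resize(im,(400,400)),cv2.resize(b,(400,400),interpolation=cv2.INTER_CUBIC)]))
E
```

```text
20.575 [0.5487 0.2535 0.2594] yaw 72.66871216081094 F [-0.1765  0.0334 -1.8918] [ 0.0006 -0.0384 -0.0453] q [-0.476   0.4637 -0.0426  1.6671  0.0227  1.0116  0.7421] 13.127207406798746 x [-0.0002 -0.0004 -1.    ]
stand_a [(array([0.5685, 0.1234, 0.1211]), 0.61), (array([0.5487, 0.254 , 0.0473]), 0.59)]
key_tip []
20.575 [0.5487 0.2535 0.2594] [-0.476   0.4637 -0.0426  1.6671  0.0227  1.0116  0.7421] [-0.1765  0.0334 -1.8918]
[-0.0004  0.001  -0.0006]
```

View pics/c12.png

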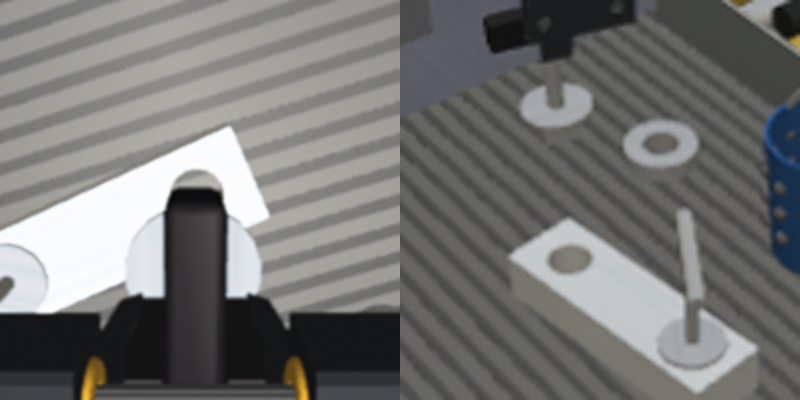

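Run:
```python
from b import *
s,m=load('w12');ms=viewer.camera_model('side');mt=viewer.camera_model('top')
save('top','t12.png')
im=cv2.imread('pics/w12.png');c=np.array([.5502,.2543,.04])
t=np.linspace(0,6.283,80);C=c+.017*np.c_[np.cos(t),np.sin(t),0*t]
def draw(im,m):
    im=im.copy();cv2.polylines(im,[np.round(proj(m,C)*16).astype(np.int32)],True,(0,0,255),1,cv2.LINE_AA,4);return im
a=draw(cv2.resize(im,None,fx=1,fy=1),m)[140:240,260:380]
b=draw(cv2.imread('pics/s12.png'),ms)[165:205,245:295]
cv2.imwrite('pics/c13.png',np.hstack([cv2.resize(a,(400,400),interpolation=cv2.INTER_CUBIC),cv2.resize(b,(400,400),interpolation=cv2.INTER_CUBIC)]))
```

```text
(no output)
```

View pics/c13.png

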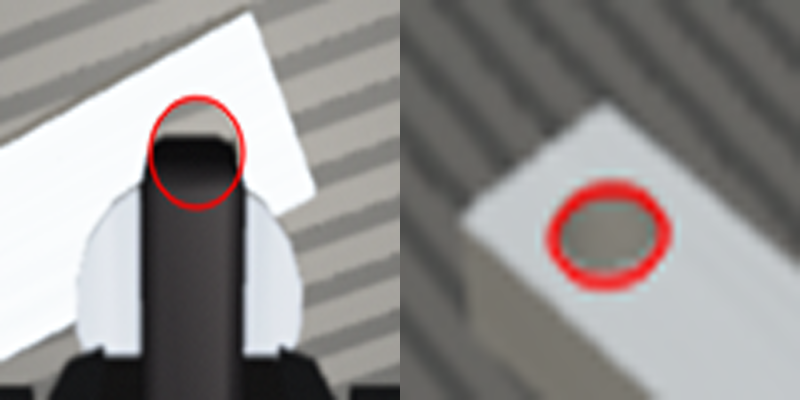

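>>> arm_command(plan="3 0.1 0 0 0 0 -1; 8 0.1 0 0 0 0 -1; 10.5 0.1 0 0 0 0 -1; 11.5 0.1 0 0 0 0 -1; 12 0.1 0 0 0 0 -1; 12.5 0.1 0 0 0 0 -1; 12.5 0.1 0 0 0 0 -1")

```text
time: 21.7
ee_pos: [0.5493, 0.2551, 0.135]
orientation: [0.235, 1.557, -0.234]
ft_force: [0.1, 0.7, -1.4]
finger_gap: 0.151
```

```bash
python3 st.py
```

```text
21.7 [0.5493 0.2551 0.135 ] yaw 72.87649992605081 F [ 0.082   0.6645 -1.4213] [-0.0041 -0.002  -0.0049] q [-0.478   0.6217 -0.0427  1.7496  0.0357  0.7702  0.7336] 13.327677066788995 x [ 0.0007  0.0004 -1.    ]
```

In the hole (tip about 7 mm below the rim) without contact. Continue.

>>> arm_command(plan="0.5 0 0 0 0 0 -1; 1 0 0 0 0 0 -1; 1.3 0 0 0 0 0 -1; 1.4 0 0 0 0 0 -1; 1.4 0 0 0 0 0 -1")

```text
time: 22.32
ee_pos: [0.55, 0.2546, 0.1218]
orientation: [0.235, 1.556, -0.235]
ft_force: [-0.6, -1.7, 7.3]
finger_gap: 0.15
```

```bash
python3 st.py
python3 - <<'E'
from b import *
save('side','s14.png')
b=cv2.imread('pics/s14.png')[110:230,220:340]
cv2.imwrite('pics/c14.png',cv2.resize(b,(500,500),interpolation=cv2.INTER_CUBIC))
E
```

```text
22.325 [0.55   0.2546 0.1218] yaw 72.84611304694577 F [-0.6321 -1.67    7.31  ] [-0.3906  0.4879  0.0652] q [-0.4781  0.6414 -0.0414  1.7539  0.0376  0.7456  0.7325] 13.190574631744566 x [ 0.0016  0.0001 -1.    ]
```

View pics/c14.png

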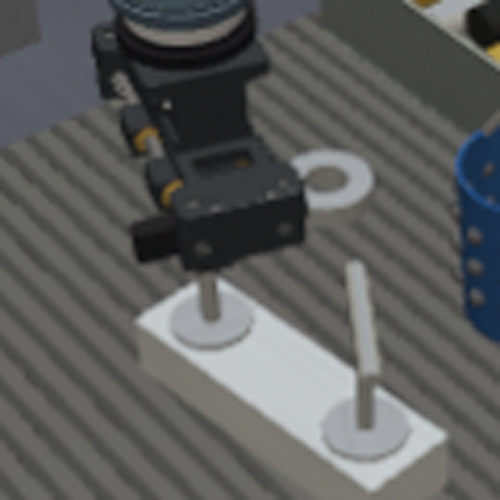

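>>> arm_command(plan="0 0 0 0 0 0 0; 0 0 0 0 0 0 0; 0 0 0 0 0 0 0; -1.5 0 0 0 0 0 0; -4 0 0 0 0 0 0; -8 0 0 0 0 0 0; -12 0 0 0 0 0 0; -14 0 0 0 0 0 0; -14 0 0 0 0 0 0")

```text
time: 23.5
ee_pos: [0.55, 0.2554, 0.263]
orientation: [0.236, 1.555, -0.232]
ft_force: [0.2, 0.5, -0.3]
finger_gap: 0.502
```

```bash
python3 st.py; python3 w.py w15 key_handle
python3 - <<'E'
from b import *
for c in ('side','top'):
    save(c,c+'15.png')
    for l in ['key_disc','key_handle','driver_handle']:
        print(c,l,[(np.round(d['point'],4),round(d['confidence'],2)) for d in viewer.spot_point(l,c)][:2])
b=cv2.imread('pics/side15.png')[110:230,220:340];im=cv2.imread('pics/w15.png')[100:260,220:380]
cv2.imwrite('pics/c15.png',np.hstack([cv2.resize(im,(400,400)),cv2.resize(b,(400,400),interpolation=cv2.INTER_CUBIC)]))
# lid flow
ms=viewer.camera_model('side');pts=np.array([[341.25,282.2],[417.8,337.4]],np.float32)
q,_,_=cv2.calcOpticalFlowPyrLK(cv2.imread('pics/side0.png',0),cv2.imread('pics/side15.png',0),pts.reshape(-1,1,2),None,winSize=(13,13),maxLevel=2);print(q.reshape(-1,2)-pts)
E
```

```text
23.5 [0.55   0.2554 0.263 ] yaw 72.87874234638893 F [ 0.2333  0.5405 -0.3198] [0.0335 0.0083 0.0189] q [-0.4767  0.4609 -0.0439  1.6621  0.0231  1.0148  0.7438] 44.14908363970423 x [ 0.0039  0.0021 -1.    ]
key_handle [(array([0.5485, 0.2528, 0.1148]), 0.92)]
23.5 [0.55   0.2554 0.263 ] [-0.4767  0.4609 -0.0439  1.6621  0.0231  1.0148  0.7438] [ 0.2333  0.5405 -0.3198]
side key_disc [(array([0.5455, 0.2536, 0.0473]), 0.72)]
side key_handle [(array([0.5491, 0.251 , 0.117 ]), 0.73)]
side driver_handle [(array([0.563 , 0.1246, 0.1291]), 0.56)]
top key_disc [(array([0.549 , 0.2553, 0.0472]), 0.37)]
top key_handle [(array([0.5488, 0.2575, 0.1152]), 0.53)]
top driver_handle [(array([0.5644, 0.1257, 0.1238]), 0.65)]
[[ 0.3355 -2.4277]
 [ 0.516  -2.4565]]
```

View pics/c15.png

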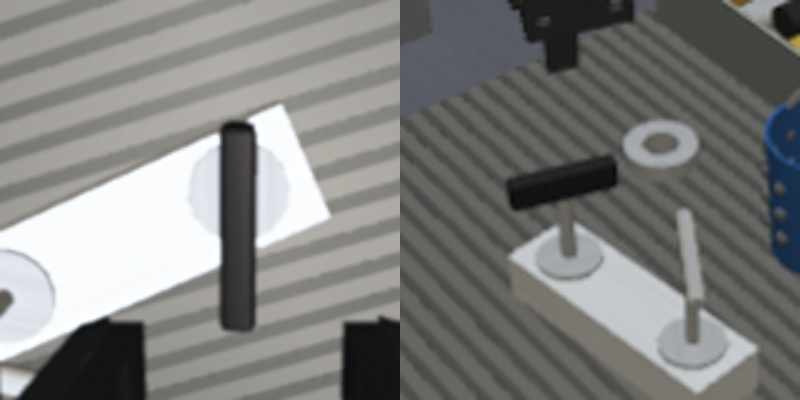

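View pics/side15.png

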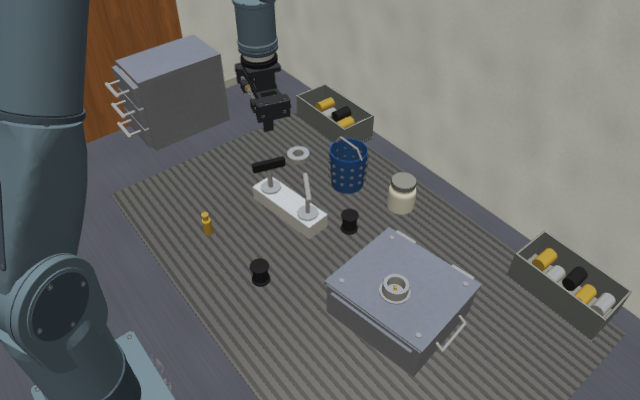

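```bash
python3 -c "
from rig import manip,get_state
print(get_state()['joint_vel']);print(manip.finish_job())"
```

```text
[ 0.00113214 -0.00354561  0.00033403 -0.00338857  0.00077666  0.00056342
  0.00138433]
the job is handed in; nothing more can be done
None
```

I took the black-handled key from its hole, seated it on the lock's spigot and turned it anticlockwise until it met its stop. I regrasped once on the way, because the last joint was close to its limit. Then I drew the key out, put it back in the hole it came from, backed the arm off and handed the job in at about 24 s of the 67 s allowed.

**Last checks before handing in:**
- **Stop reached:** the turning torque rose to 0.85 N m, against about 0.12 N m of ordinary friction. The spigot, seen afterwards, had turned about 2.9 rad.
- **Lid released:** picture motion of the lid's screws puts it about 0.046 rad above where it started, and it stayed up after the key came out. This is an indirect estimate, good to about 0.002–0.003 rad, so it clears 0.041 by a small margin.
- **Key back in place:** it stands upright with its disc flat on the stand. The top and side cameras put the disc about 2 and 5 mm from the hole's centre, and their normal error is about 4 mm.
- **Everything else:** the other tool's reading is unchanged within camera error, and the bystanders look unmoved in the side picture. The arm is about 14 cm above the key and touching nothing.

**One disagreement:** at the stop the hand had turned about 3.5 rad, which is about 0.65 rad more than the spigot. The slot's play explains only about 0.25 rad of that. I think the key twisted in the jaws, but I did not confirm it; the lid did not drop when I turned the hand back.

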